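# Make room in a crowded bottle crate and load the last bottle

### The arm

A 6-joint arm with a two-finger parallel gripper is mounted at the origin on the work surface. World frame = base frame: x ahead of the robot, y to its left, z up, the work surface at z = 0. Lengths are in m, angles in rad, forces in N, time in s.
With the tool pointing down it reaches from about 0.325 to 0.775 m from the base axis. Payload 9.3 kg.
Tool frame: the origin (TCP) lies on the centre line of the jaws, within the pads' length; the fingertips stand 25 mm ahead of it and the grasp point (between the pads) lies 6 mm ahead of it (r.tcp_to_tips is the distance from the TCP to the fingertips, in m); z points along the fingers, y is the direction in which the jaws open and shut (so a half turn about z gives the same grasp; the last joint's range is limited). The gripper opens to 85 mm and grips with 20 to 120 N. Pads are 22 mm wide; open, the fingers measure 114 mm over their backs; the gripper's body (76 mm by 85 mm) begins 54 mm behind the grasp point. The pads swing forward as they close: fully open they stand 13 mm farther back than shut.
Start: joints at [1.196, 0.259, 0.021, 1.334, 0, 1.418], TCP at [0.121, 0.537, 0.256] pointing down, gripper open.
Joint ranges: [-3.04, 3.04], [-0.91, 1.82], [-1.04, 1.36], [-1.92, 1.95], [-1.52, 1.45], [-3.14, 3.14]. Speed limits (rad/s): [2.22, 2.22, 2.79, 3.14, 3.14, 3.14].

### API

Orientations are given as a rotation vector (axis times angle).
In Python, from plant import r, get_image, calibration, workorder, spotter gives the robot as it stands.
- The arm moves only by the tool servo_tool, never from a script. Its argument "increments" is text: rows parted by semicolons, each of 7 numbers parted by spaces: the turn, a rotation vector about the world's x, y, z in rad, then the shift along the world's x, y, z in m, then the opening, from 0 (shut) to 1 (fully open). A call has 1 to 5 rows; each row shifts and turns the commanded pose from where the row before left it; what a row does not reach is not made up. A row lasts 1/10 s, in which the tool goes at most 50 mm and 8.59 degrees, less where a joint would pass 70% of its speed; a pose out of reach is approached as far as the arm can. A call with a gripper value outside its range is refused whole. The fingers move at their own pace and stop on an object; the grip force is fixed at half the most. Time passes only in rows, so rows that do not move let the fingers close. It gives the time, the measured TCP pose, the force and the opening at its end, in the units of the state.
- r.read_state(): the state, without advancing time (a new reading comes with each control period).
- get_image(name): name is "scene" or "top" or "wrist"; returns the picture (420x560x3 uint8, red, green, blue); there is no depth.
- calibration(name): a dict with "intrinsics" (3x3 intrinsics, pixels), "T" (4x4, takes a point from camera to world coordinates); the wrist camera has in their place "mount" (4x4, takes a point from camera to tool coordinates, whose origin is the TCP and whose axes are the flange's). Camera axes: x right, y up, looking along -z (the intrinsics and any distortion apply to the point x, -y, -z); pixel columns grow to the right and rows downward; lengths in m; the calibration is good to about 2 mm. The wrist camera is an equidistant fisheye: a pixel r from the principal point sees the ray r / f radians off the axis. A picture is of the moment at which its call begins: read the wrist's pose just before it. calibration takes no time and is no camera call.
- workorder.close_job(): hands the job in, once; it reports no verdict.
Trained networks look in the newest picture that a camera, given by its name, has taken for a name from the list of things; names that differ only in an ending like _2 or _b are one class to them, and where a whole thing is asked for, a point or a joint stands for the part that bears it (a point fixed in the world has none). Each returns a list of dicts, best first, with "p" (0 to 1); they miss things now and then, are a little off and sometimes report something else, mostly with a low value. They report only what shows in the picture. A call takes as long as a camera call. They do not tell look-alikes from the thing itself.
- spotter.spot_in(query, camera): "point" ([row, column] in pixels, amid what is visible of it).
- spotter.outline_of(query, camera): "mask" (420x560 bool, what is visible of it) and "point" ([row, column] in pixels, amid what is visible of it).
- spotter.tip_of(query, camera): "point" ([row, column] in pixels: a listed point, or the origin of a listed thing).
The state is a dict: "time": time; "joint_pos": joint angles; "qd": joint speeds; "effort": joint torques, N m; "tcp_pos": TCP position; "tcp_rot": TCP orientation; "contact_force": force on the tool from outside, world axes, zero at the start; "ft_torque": the same for the moment, N m; "width": finger opening in m.
Only numpy, scipy, OpenCV 4.12 (cv2) and the standard library are available. Lean on these libraries where they do the work, as an engineer would, in place of code of your own. Each camera call takes 0.05 s, during which the arm holds its last target.

### The job

Pack the amber capped bottle that stands on the bench into the narrow grey crate, upright on its floor beside the two containers already there. They stand too far from the ends to leave a gap that fits it, so first slide them along the crate floor, without lifting or tipping them. Keep the bottle upright and set it down rather than dropping it, and leave everything else on the bench where it is.

Things in the scene. Friction and masses are not known exactly. Their poses are not given: they have to be found in the camera images.
- crate: Narrow open grey plastic crate, fixed to the bench, 76 (its x) x 198 (its y, the long way) x 55 mm high, walls and floor 5 mm thick, so 66 x 188 mm inside; 12 mm lips at both short ends. Origin: centre of its underside, on the bench; z up. Jar and square bottle stand in it in a row along y, either order, 32 to 54 mm apart and 9 to 20 mm from the end walls
- crate_floor (a point): Centre of the crate's inner floor, 5 mm above the bench
- bottle: The bottle to pack: round amber glass, 60 mm diameter and straight to 68 mm height, sloping shoulder to a 30 mm neck at 90 mm, white cylindrical screw cap 36 mm in diameter from 108 to 134 mm height (top). Stands on the bench to the left or right of the crate. Origin: centre of its underside; z up. About 0.25 kg
- jar: Squat round amber glass jar standing in the crate, 58 mm diameter, 78 mm high in all with a black lid (54 mm diameter, from 60 mm up). Origin: centre of its underside; z up. About 0.22 kg
- square_bottle: Squat square white plastic bottle standing in the crate, 58 x 58 mm, body 62 mm high, with a white 42 mm round cap up to 80 mm. Origin: centre of its underside; z up, sides along x and y. About 0.22 kg
- beaker: Bystander: empty glass beaker, 64 mm diameter, 85 mm high, on the other side of the crate from the bottle. Origin: centre of underside
- wash_bottle: Bystander: white squeeze bottle with blue cap and bent spout, 68 mm diameter, 195 mm high, beyond the crate. Origin: centre of underside
- dishes: Bystander: stack of three flat round dishes, 60 mm diameter, 39 mm high, beyond the crate. Origin: centre of underside
- tip_box: Bystander: box of pipette tips, 82 x 117 x 65 mm high, beyond the crate. Origin: centre of underside
- spatula: Bystander: steel laboratory spoon 170 mm long lying between robot and crate. Origin: underside, along its own x
- vial_a: Bystander: small glass vial with black cap, 28 mm diameter, 52 mm high, right of the crate. Origin: centre of underside
- vial_b: Bystander: vial like vial_a, left of the crate. Origin: centre of underside
Not all that is in view belongs to the job. What is shaped like the jar but pink is not meant.

How it is judged:
By the outcome, as a careful person would: the job done as asked, in the order asked, and still so for the second after the job is handed in, with the robot touching nothing.
It also fails if it takes over 59 s, if anything falls off the work surface, if the arm or the gripper's body presses on something with over 40 N, if the wrist force passes 120 N, or if a joint passes its speed limit or range.

## Working session

There is one attempt and no reset: what is moved stays moved. The work goes in short steps, Python scripts to look and compute and a tool call to move; the robot and the scene stay as the last step left them, time stands still between calls to the robot, and variables do not carry over. Pictures are saved under pics/ and viewed, and the job is handed in when it is done.

Besides the shell and the picture viewer there is one more tool, called after ">>>" as a command line: name --argument value ..., lists and objects as JSON in quotes. servo_tool: Moves the arm, as the interface text tells. Its arguments: {"type":"object","properties":{"increments":{"type":"string"}},"required":["increments"]}

```bash
ls; mkdir -p pics
python3 - <<'E'
from plant import r,get_image,calibration,workorder,spotter
import cv2,numpy as np
np.set_printoptions(precision=4,suppress=True)
print(r.read_state())
for n in ("scene","top"):
    im=get_image(n); cv2.imwrite(f"pics/{n}0.png",im[:,:,::-1]); c=calibration(n); print(n,c)
print(calibration("wrist"))
E
```

```text
pics
{'time': 0.0, 'joint_pos': array([1.1964, 0.2592, 0.0208, 1.3337, 0.    , 1.4182]), 'qd': array([-0.0011,  0.0002, -0.0002,  0.0022, -0.0005,  0.0002]), 'effort': array([ -0.0001, -55.5648,  34.453 ,   0.0137,  -0.0002,   0.    ]), 'tcp_pos': array([0.1209, 0.5363, 0.2557]), 'tcp_rot': array([-0.3477, -3.1219,  0.0021]), 'contact_force': array([-0.711 , -0.2757,  0.6549]), 'ft_torque': array([ 0.0331, -0.0073,  0.0023]), 'width': 0.08547788791195984}
scene {'intrinsics': array([[443.6578,   0.    , 282.2759],
       [  0.    , 443.6578, 204.9756],
       [  0.    ,   0.    ,   1.    ]]), 'T': array([[-0.4417, -0.5814,  0.6833,  1.198 ],
       [ 0.897 , -0.2698,  0.3502,  0.331 ],
       [-0.0192,  0.7676,  0.6406,  0.6257],
       [ 0.    ,  0.    ,  0.    ,  1.    ]])}
top {'intrinsics': array([[400.1915,   0.    , 280.8598],
       [  0.    , 400.1915, 214.0355],
       [  0.    ,   0.    ,   1.    ]]), 'T': array([[-0.094 ,  0.9746, -0.2032,  0.3692],
       [-0.9956, -0.0915,  0.022 , -0.0028],
       [ 0.0029,  0.2043,  0.9789,  0.9556],
       [ 0.    ,  0.    ,  0.    ,  1.    ]])}
{'intrinsics': array([[325.1923,   0.    , 276.8366],
       [  0.    , 325.1923, 206.5952],
       [  0.    ,   0.    ,   1.    ]]), 'mount': array([[-0.0002,  0.9509,  0.3095,  0.0803],
       [ 1.    ,  0.0001,  0.0004,  0.0008],
       [ 0.0004,  0.3095, -0.9509, -0.1177],
       [ 0.    ,  0.    ,  0.    ,  1.    ]])}
```

View pics/scene0.png

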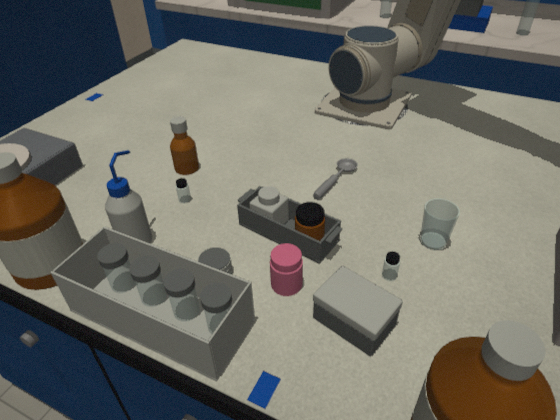

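View pics/top0.png

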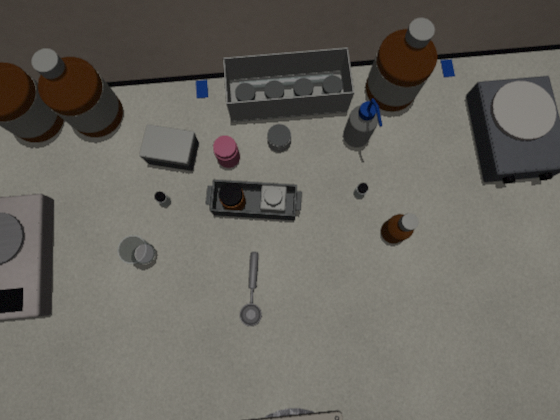

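The bottle meant is the small amber one with a white cap, at top (398,230) and scene (183,150). The huge amber bottles at the bench edge are clutter, and the pink jar at top (226,150) is the decoy. The crate is at top (253,200), with the jar at its left end (232,195) and the square bottle at its right (273,198).

```bash
cat > h.py <<'E'
from plant import r,get_image,calibration,workorder,spotter
import cv2,numpy as np
np.set_printoptions(precision=4,suppress=True)
def ray(n,row,col,c=None):
    c=c or calibration(n);K=c["intrinsics"];T=c["T"]
    d=np.array([(col-K[0,2])/K[0,0],-(row-K[1,2])/K[1,1],-1.])
    return T[:3,3],T[:3,:3]@d
def atz(n,row,col,z):
    o,d=ray(n,row,col); return o+d*(z-o[2])/d[2]
def proj(n,P):
    c=calibration(n);K=c["intrinsics"];T=c["T"]
    p=(np.atleast_2d(P)-T[:3,3])@T[:3,:3]
    return np.stack([K[0,2]-K[0,0]*p[:,0]/p[:,2],K[1,2]+K[1,1]*p[:,1]/p[:,2]],1) # col,row
def save(n,im,f=None,crop=None,s=1):
    if crop: im=im[crop[0]:crop[1],crop[2]:crop[3]]
    cv2.imwrite(f"pics/{f or n}.png",cv2.resize(im,None,fx=s,fy=s,interpolation=cv2.INTER_CUBIC)[:,:,::-1])
E
python3 - <<'E'
from h import *
ims={n:get_image(n) for n in("scene","top")}
save("",ims["top"],"topc",(160,260,190,430),3.2)
save("",ims["scene"],"scenec",(110,270,150,350),3.5)
for n in ims:
  for q in("bottle","jar","square_bottle","crate"):
    for k in ("tip_of","outline_of"):
        for d in getattr(spotter,k)(q,n)[:3]:
            s=''
            if 'mask' in d:
                ys,xs=np.nonzero(d['mask']); s=(ys.min(),ys.max(),xs.min(),xs.max(),len(xs)) if len(xs) else ''
            rr,cc=d['point']; print(n,q,k,round(d['p'],2),np.round(d['point'],1),s,atz(n,rr,cc,0 if q in('bottle','crate') else .005)[:2])
E
```

```text
scene bottle tip_of 0.81 [166.9 187.3]  [ 0.4977 -0.289 ]
scene bottle outline_of 0.69 [306.5 356.1] (np.int64(266), np.int64(354), np.int64(313), np.int64(402), 4932) [0.7217 0.2247]
scene bottle outline_of 0.56 [147.4 184.9] (np.int64(116), np.int64(174), np.int64(171), np.int64(198), 1163) [ 0.4265 -0.3475]
scene jar tip_of 0.86 [285.1 283. ]  [0.7368 0.092 ]
scene jar tip_of 0.69 [242.5 306.4]  [0.6198 0.0863]
scene jar outline_of 0.72 [220.5 308.2] (np.int64(202), np.int64(238), np.int64(296), np.int64(324), 895) [0.5585 0.0633]
scene jar outline_of 0.65 [270.  284.6] (np.int64(243), np.int64(295), np.int64(270), np.int64(302), 1503) [0.7032 0.0789]
scene jar outline_of 0.32 [262.2 391.9] (np.int64(251), np.int64(280), np.int64(382), np.int64(399), 426) [0.5997 0.2528]
scene square_bottle tip_of 0.66 [221.6 270.2]  [ 0.5952 -0.0073]
scene square_bottle tip_of 0.59 [324.6 356.7]  [0.7598 0.2384]
scene square_bottle outline_of 0.63 [203.2 272.3] (np.int64(187), np.int64(221), np.int64(250), np.int64(288), 912) [ 0.5397 -0.0309]
scene crate tip_of 0.93 [231.2 290.7]  [0.5987 0.0418
[... 441 characters left out ...]
p_of 0.87 [202.9 233.6]  [0.6049 0.088 ]
top jar tip_of 0.8 [158.  227.4]  [0.7214 0.0954]
top jar outline_of 0.75 [197.6 232.7] (np.int64(184), np.int64(210), np.int64(218), np.int64(245), 576) [0.6184 0.0893]
top jar outline_of 0.75 [153.3 226.8] (np.int64(136), np.int64(168), np.int64(213), np.int64(240), 687) [0.7339 0.096 ]
top square_bottle tip_of 0.96 [205.1 272.7]  [ 0.5905 -0.0065]
top square_bottle outline_of 0.88 [198.  270.6] (np.int64(186), np.int64(213), np.int64(260), np.int64(286), 662) [ 0.6087 -0.0029]
top crate tip_of 0.9 [202.3 256.1]  [0.6025 0.0334]
top crate outline_of 0.95 [199.8 253.7] (np.int64(180), np.int64(220), np.int64(205), np.int64(301), 2123) [0.6093 0.0388]
```

View pics/topc.png

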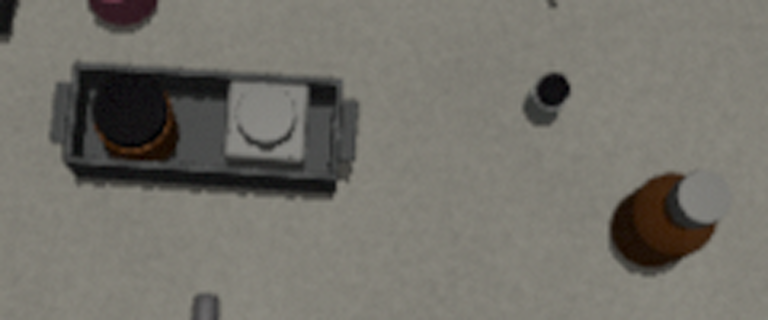

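View pics/scenec.png

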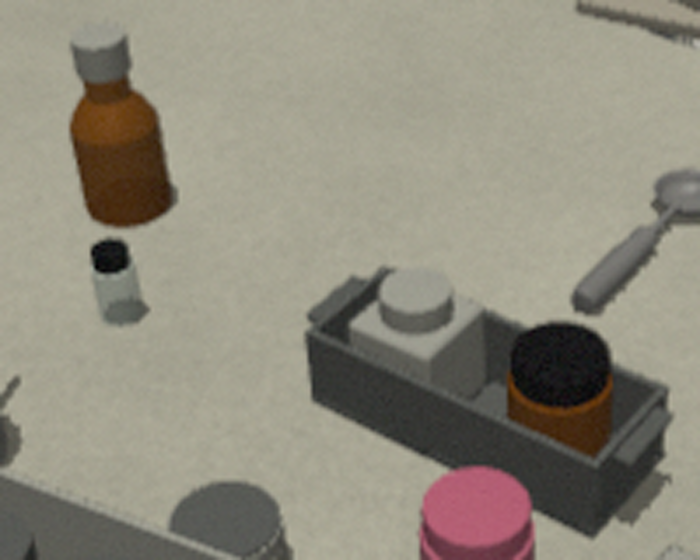

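The crop confirms the bottle: the small amber one at top (398,227), scene (184,147), beside vial_b and right of the crate. It is the only one with the described shape and size. The order in the crate is jar on the +y side, square bottle on the -y side. Next I hover over the crate to measure with the wrist camera.

>>> servo_tool --increments "0 0 -0.1 0.033 -0.036 0.005 1;0 0 -0.1 0.033 -0.036 0.005 1;0 0 -0.1 0.033 -0.036 0.005 1;0 0 -0.1 0.033 -0.036 0.005 1;0 0 -0.1 0.033 -0.036 0.005 1"

```text
time: 1.5
tcp_pos: [0.2868, 0.355, 0.2817]
tcp_rot: [1.114, 2.937, 0.001]
contact_force: [1.0, 0.5, 0.8]
width: 0.0855
```

>>> servo_tool --increments "0 0 -0.1 0.033 -0.036 0.005 0.6;0 0 -0.1 0.033 -0.036 0.005 0.4;0 0 -0.1 0.033 -0.036 0.005 0.2;0 0 -0.1 0.033 -0.036 0.005 0.2;0 0 -0.1 0.033 -0.036 0.005 0.2"

```text
time: 2.0
tcp_pos: [0.452, 0.1747, 0.3067]
tcp_rot: [1.807, 2.569, 0.001]
contact_force: [0.4, 1.3, -0.7]
width: 0.0172
```

>>> servo_tool --increments "0 0 -0.1 0.033 -0.036 0.005 0.2;0 0 -0.1 0.033 -0.036 0.005 0.2;0 0 -0.1 0.033 -0.036 0.005 0.2;0 0 -0.1 0.033 -0.036 0.0 0.2;0 0 0 0 0 0 0.2"

```text
time: 2.5
tcp_pos: [0.5861, 0.0282, 0.3194]
tcp_rot: [-2.286, -2.155, 0.002]
contact_force: [-1.0, 0.5, -1.2]
width: 0.0173
```

```bash
cat >> h.py <<'E'
from scipy.spatial.transform import Rotation as Ro
def wT(s):
    T=np.eye(4);T[:3,:3]=Ro.from_rotvec(s["tcp_rot"]).as_matrix();T[:3,3]=s["tcp_pos"]
    return T@calibration("wrist")["mount"]
def wproj(T,P):
    K=calibration("wrist")["intrinsics"];p=(np.atleast_2d(P)-T[:3,3])@T[:3,:3]
    q=np.stack([p[:,0],-p[:,1],-p[:,2]],1);rr=np.hypot(q[:,0],q[:,1]);th=np.arctan2(rr,q[:,2])
    k=K[0,0]*th/np.maximum(rr,1e-9)
    return np.stack([K[0,2]+k*q[:,0],K[1,2]+k*q[:,1]],1)
def watz(T,row,col,z):
    K=calibration("wrist")["intrinsics"];u=(col-K[0,2])/K[0,0];v=(row-K[1,2])/K[0,0];th=np.hypot(u,v)
    q=np.array([np.sin(th)*u/th,-np.sin(th)*v/th,-np.cos(th)]);d=T[:3,:3]@q
    return T[:3,3]+d*(z-T[2,3])/d[2]
def circ(x,y,z,rad,n=40):
    a=np.linspace(0,2*np.pi,n);return np.stack([x+rad*np.cos(a),y+rad*np.sin(a),0*a+z],1)
def rect(x,y,z,w,l,th):
    c,s=np.cos(th),np.sin(th)
    return np.array([[x+c*a-s*b,y+s*a+c*b,z] for a,b in((w/2,l/2),(w/2,-l/2),(-w/2,-l/2),(-w/2,l/2),(w/2,l/2))])
E
python3 - <<'E'
from h import *
s=r.read_state();im=get_image("wrist");T=wT(s)
print(s["time"],s["tcp_pos"],Ro.from_rotvec(s["tcp_rot"]).as_matrix(),s["joint_pos"],s["width"],s["contact_force"])
np.savez("w1.npz",im=im,T=T)
save("",im,"w1",None,1.42)
for q in("jar","square_bottle","crate"):
  for d in spotter.tip_of(q,"wrist")[:2]:
    print(q,d["p"],d["point"],watz(T,*d["point"],.005 if q!="crate" else 0))
E
```

```text
2.5 [0.5861 0.0282 0.3194] [[ 0.0588  0.9983 -0.0013]
 [ 0.9983 -0.0588 -0.0008]
 [-0.0009 -0.0012 -1.    ]] [-0.0945  0.3166  0.2623  1.5177 -0.0009  1.5352] 0.017321360593444465 [-1.0195  0.5073 -1.1623]
jar 0.81 [110.7, 373.9] [0.7196 0.0954 0.005 ]
jar 0.64 [119.1, 292.1] [0.6083 0.087  0.005 ]
square_bottle 0.75 [184.2, 287.7] [ 0.5979 -0.0013  0.005 ]
crate 0.71 [155.7, 288.4] [0.6009 0.0373 0.    ]
```

View pics/w1.png

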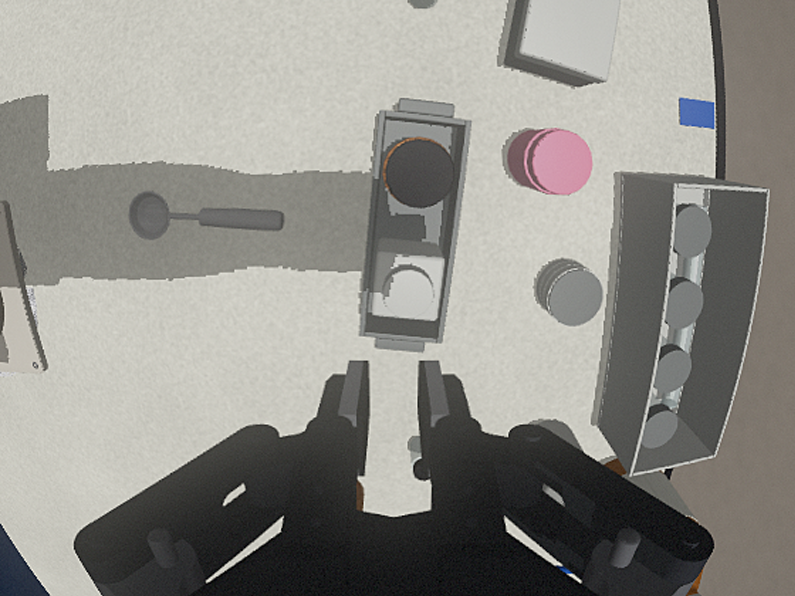

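The wrist view shows the crate at (415,225) in the scaled picture, jar at top, square bottle below, with a gap between them. I'll fit the crate and container poses with an overlay.

Run:
```python
from h import *
from scipy.optimize import minimize
d=np.load("w1.npz");im=d["im"];T=d["T"]
# crop for corners
save("",im,"w1c",(65,250,235,345),3.2)
print(r.tcp_to_tips)
```

```text
0.025
```

View pics/w1c.png

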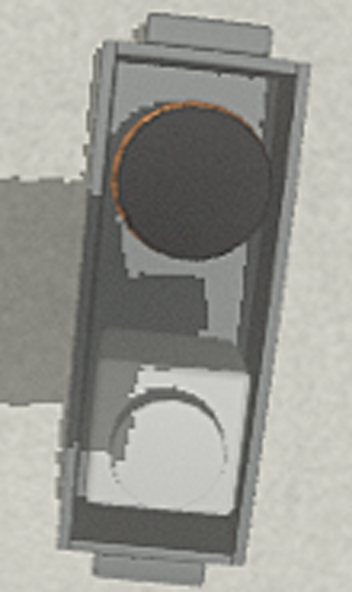

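Run:
```python
from h import *
from scipy.optimize import least_squares
d=np.load("w1.npz");im=d["im"];T=d["T"]
f=lambda p:np.array([235+(p[0]+.5)/3.2-.5,65+(p[1]+.5)/3.2-.5])
C=np.array([f(p) for p in((308,63),(243,565),(58,548),(103,42))])
for h in (.055,):
    res=least_squares(lambda v:(wproj(T,rect(v[0],v[1],h,.076,.198,v[2])[:4])-C).ravel(),[.6,.037,0])
    print("wrist crate",res.x,res.fun.round(2))
    v=res.x
def cen(p,z): q=f(p);return watz(T,q[1],q[0],z)
J=cen((194,184),.083);S=cen((168,455),.085)
print("jar",J,"sq",S)
c,s=np.cos(v[2]),np.sin(v[2])
for n,P in(("jar",J),("sq",S)):
    e=P[:2]-v[:2]; print(n,"in crate",c*e[0]+s*e[1],-s*e[0]+c*e[1])
for n in("top","scene"):
    I=get_image(n).copy();I=cv2.resize(I,None,fx=4,fy=4,interpolation=cv2.INTER_CUBIC)
    for pts,col in((rect(v[0],v[1],.055,.076,.198,v[2]),(255,0,0)),(rect(v[0],v[1],0,.076,.198,v[2]),(255,255,0)),(circ(*J[:2],.083,.027),(0,255,0)),(circ(*S[:2],.085,.021),(0,0,255)),(circ(.499,-.292,0,.03),(0,255,0)),(circ(.499,-.292,.134,.018),(0,255,255))):
        cv2.polylines(I,[np.round(proj(n,pts)*4+1.5).astype(int)],False,col,1)
    if n=="top": I=I[160*4:260*4,190*4:430*4]; I=I[:,:]; cv2.imwrite("pics/ovtop.png",cv2.resize(I,None,fx=.82,fy=.82)[:,:,::-1])
    else: cv2.imwrite("pics/ovscene.png",I[110*4:260*4,160*4:350*4][:,:,::-1])
```

```text
wrist crate [ 0.6014  0.0371 -0.1563] [ 0.66 -0.09  0.47  0.55 -0.47  0.62 -0.64 -0.85]
jar [0.6083 0.0875 0.083 ] sq [ 0.5946 -0.0074  0.085 ]
jar in crate -0.0009587657347173879 0.05080103804722182
sq in crate 0.00021760795402583303 -0.045083778858204804
```

View pics/ovtop.png

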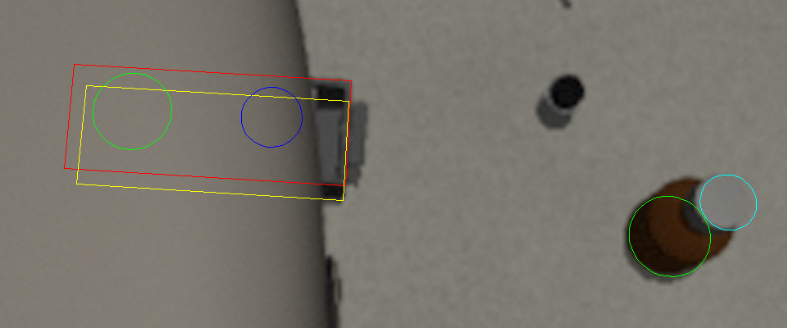

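View pics/ovscene.png

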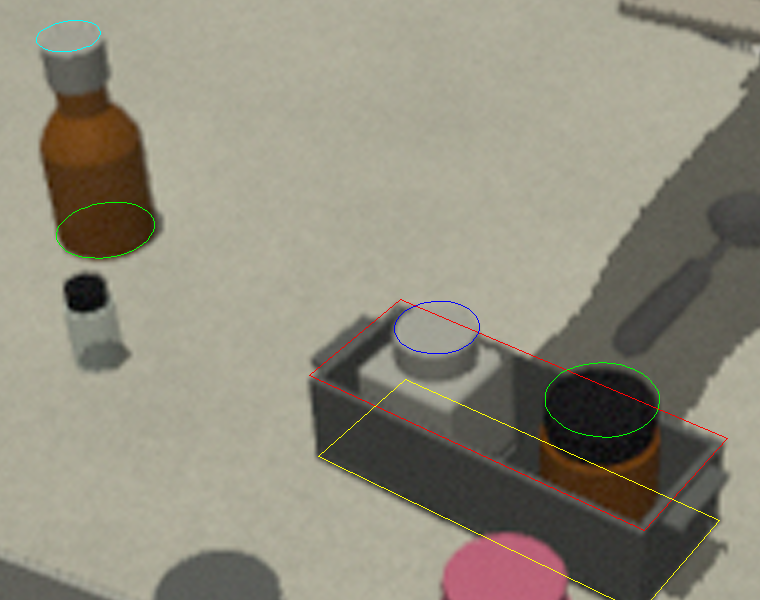

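The overlays from all three cameras agree. In the crate frame (yaw -0.156, centre 0.6014, 0.0371), the jar is at y = +51 mm and the square bottle at -45 mm. The gap is 38 mm, centred at (0.602, 0.040).

>>> servo_tool --increments "0 0 -0.048 0.008 0.006 -0.04 0.2;0 0 -0.049 0.008 0.006 -0.045 0.2;0 0 0 0 0 -0.045 0.2;0 0 0 0 0 -0.045 0.2;0 0 0 0 0 0 0.2"

```text
time: 3.3
tcp_pos: [0.5954, 0.0458, 0.1414]
tcp_rot: [-2.373, -2.049, 0.01]
contact_force: [-0.2, 0.1, 1.0]
width: 0.017
```

Run:
```python
from h import *
s=r.read_state();im=get_image("wrist");T=wT(s)
print(s["time"],s["tcp_pos"],Ro.from_rotvec(s["tcp_rot"]).as_matrix(),s["contact_force"])
I=im.copy()
for pts,col in((rect(.6014,.0371,.055,.066,.188,-.1563),(255,0,0)),(circ(.6083,.0875,.083,.027),(0,255,0)),(circ(.5946,-.0074,.085,.021),(0,0,255))):
    cv2.polylines(I,[np.round(wproj(T,pts)).astype(int)],False,col,1)
save("",I,"w2",None,1.42)
```

```text
3.3 [0.5954 0.0458 0.1414] [[ 0.1456  0.9893 -0.0093]
 [ 0.9893 -0.1456  0.0006]
 [-0.0007 -0.0093 -1.    ]] [-0.183   0.0873  0.9778]
```

View pics/w2.png

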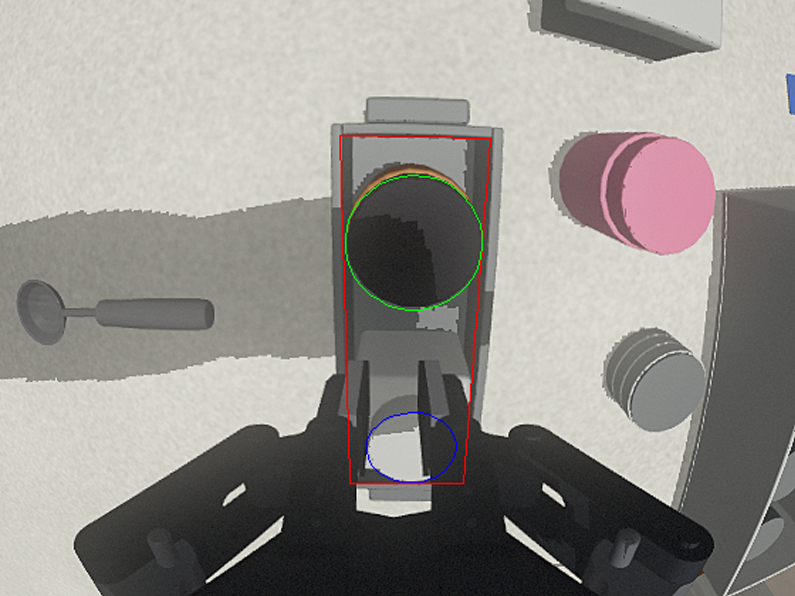

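>>> servo_tool --increments "0 -0.0093 -0.01 0.0065 -0.0058 0 0.2;0 0 0 0 0 0 0.2"

```text
time: 3.55
tcp_pos: [0.6075, 0.0383, 0.1494]
tcp_rot: [2.382, 2.032, 0.017]
contact_force: [-0.1, -0.0, -0.1]
width: 0.0173
```

```bash
cat >> h.py <<'E'
def st():
    s=r.read_state();R=Ro.from_rotvec(s["tcp_rot"]).as_matrix();e=s["tcp_pos"][:2]-[.6014,.0371];c,q=np.cos(-.1563),np.sin(-.1563)
    print("t",s["time"],"tcp",s["tcp_pos"],"crate xy",np.array([c*e[0]+q*e[1],-q*e[0]+c*e[1]]),"yaw",np.arctan2(R[1,1],R[0,1]).round(4),"z",R[:,2],"F",s["contact_force"],"w",s["width"])
E
python3 -c "from h import *;st()"
```

```text
t 3.55 tcp [0.6075 0.0383 0.1494] crate xy [0.0059 0.0021] yaw -0.1585 z [ 0.015  -0.0006 -0.9999] F [-0.073  -0.0379 -0.0805] w 0.017317413378297956
```

>>> servo_tool --increments "0 0 0 0 0 0 0.2;0 0 0 0 0 0 0.2"

```text
time: 3.75
tcp_pos: [0.606, 0.0386, 0.1477]
tcp_rot: [2.384, 2.034, 0.013]
contact_force: [0.3, -0.5, 0.4]
width: 0.0172
```

```bash
python3 -c "from h import *;st()"
```

```text
t 3.75 tcp [0.606  0.0386 0.1477] crate xy [0.0043 0.0022] yaw -0.1582 z [ 0.0114 -0.0002 -0.9999] F [ 0.2995 -0.5415  0.4471] w 0.017226177914667094
```

>>> servo_tool --increments "0 0 0 0 0 0 0.2;0 0 0 0 0 0 0.2;0 0 0 0 0 0 0.2;0 0 0 0 0 0 0.2"

```text
time: 4.15
tcp_pos: [0.6055, 0.0387, 0.1463]
tcp_rot: [2.385, 2.035, 0.011]
contact_force: [-0.2, 0.1, -0.4]
width: 0.0169
```

```bash
python3 -c "from h import *;st()"
```

```text
t 4.15 tcp [0.6055 0.0387 0.1463] crate xy [0.0038 0.0022] yaw -0.158 z [ 0.0092 -0.     -1.    ] F [-0.2049  0.138  -0.4057] w 0.016882772276364883
```

>>> servo_tool --increments "0 0.0092 0.002 -0.0036 0.0013 0 0.2;0 0 0 0 0 -0.02 0.2;0 0 0 0 0 -0.02 0.2;0 0 0 0 0 0 0.2;0 0 0 0 0 0 0.2"

```text
time: 4.65
tcp_pos: [0.6017, 0.0401, 0.1065]
tcp_rot: [-2.387, -2.041, 0.001]
contact_force: [0.5, 0.2, -0.5]
width: 0.017
```

```bash
python3 -c "
from h import *;st();save('',get_image('scene'),'s3',(150,270,200,370),4);save('',get_image('wrist'),'w3',None,1.3)"
```

```text
t 4.65 tcp [0.6017 0.0401 0.1065] crate xy [-0.0002  0.003 ] yaw -0.1559 z [-0.0009 -0.     -1.    ] F [ 0.4776  0.1935 -0.4861] w 0.016981468443087764
```

View pics/s3.png

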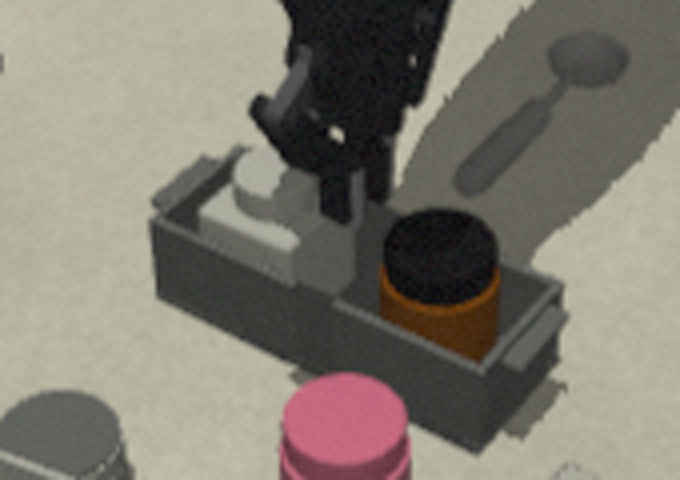

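View pics/w3.png

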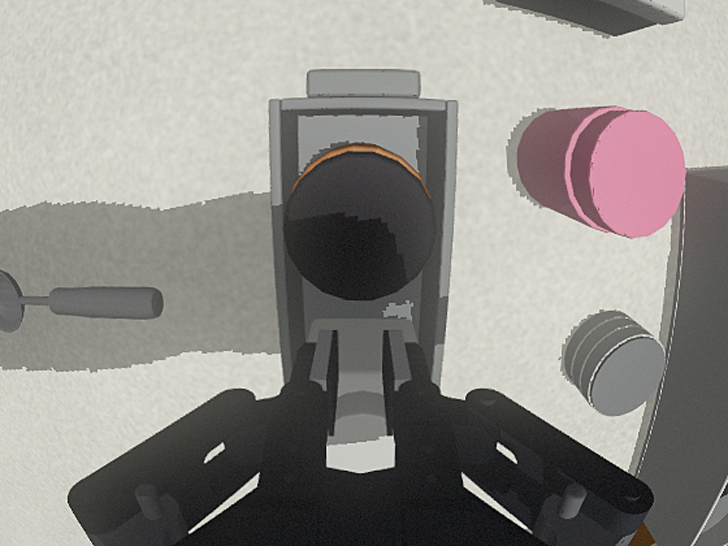

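The fingers are centred over the gap and clear of both containers, and the linkage flare sits well above the walls. I descend slowly, watching force.

>>> servo_tool --increments "0 0 0 0 0 -0.02 0.2;0 0 0 0 0 -0.02 0.2;0 0 0 0 0 -0.018 0.2;0 0 0 0 0 0 0.2"

```text
time: 5.15
tcp_pos: [0.6011, 0.0401, 0.0471]
tcp_rot: [-2.387, -2.04, 0.003]
contact_force: [-0.4, 0.5, 0.3]
width: 0.017
```

```bash
python3 -c "
from h import *;st();save('',get_image('scene'),'s4',(150,270,200,370),4)"
```

```text
t 5.15 tcp [0.6011 0.0401 0.0471] crate xy [-0.0008  0.0029] yaw -0.1561 z [-0.0024  0.0001 -1.    ] F [-0.4041  0.5152  0.2708] w 0.017039939048820348
```

View pics/s4.png

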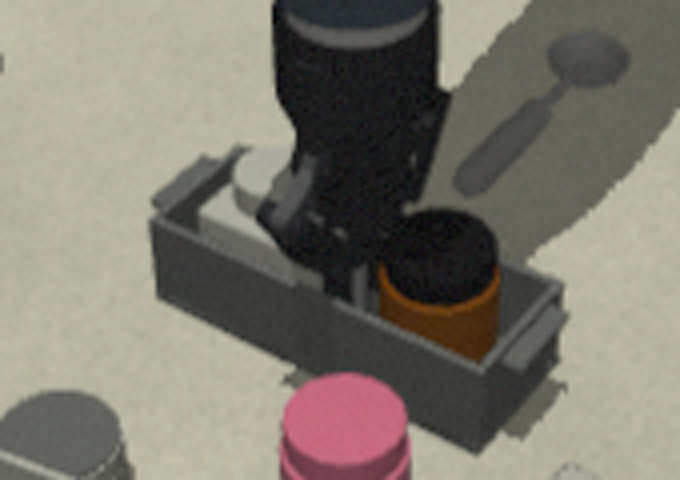

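>>> servo_tool --increments "0 0 0 0.0006 0.003 0 0.2;0 0 0 0.0005 0.003 0 0.2;0 0 0 0.0005 0.003 0 0.2;0 0 0 0.0005 0.003 0 0.2;0 0 0 0.0004 0.003 0 0.2"

```text
time: 5.7
tcp_pos: [0.6047, 0.055, 0.0488]
tcp_rot: [2.387, 2.041, 0.0]
contact_force: [-0.9, -2.9, 3.0]
width: 0.0171
```

>>> servo_tool --increments "0 0 0 0.0003 0.002 0 0.2;0 0 0 0.0003 0.002 0 0.2;0 0 0 0 0 0 0.2"

```text
time: 6.0
tcp_pos: [0.6051, 0.0594, 0.0483]
tcp_rot: [-2.387, -2.042, -0.001]
contact_force: [1.1, -0.9, 0.4]
width: 0.0168
```

```bash
cat > look.py <<'E'
from h import *
import sys
st();s=r.read_state();im=get_image("wrist");T=wT(s);np.savez("wl.npz",im=im,T=T)
save("",im,sys.argv[1],None,1.42)
E
python3 look.py w5
```

```text
t 6.0 tcp [0.6051 0.0594 0.0483] crate xy [0.0002 0.0226] yaw -0.1557 z [ 0.0002  0.0002 -1.    ] F [ 1.0729 -0.9121  0.4183] w 0.016797827599632977
```

View pics/w5.png

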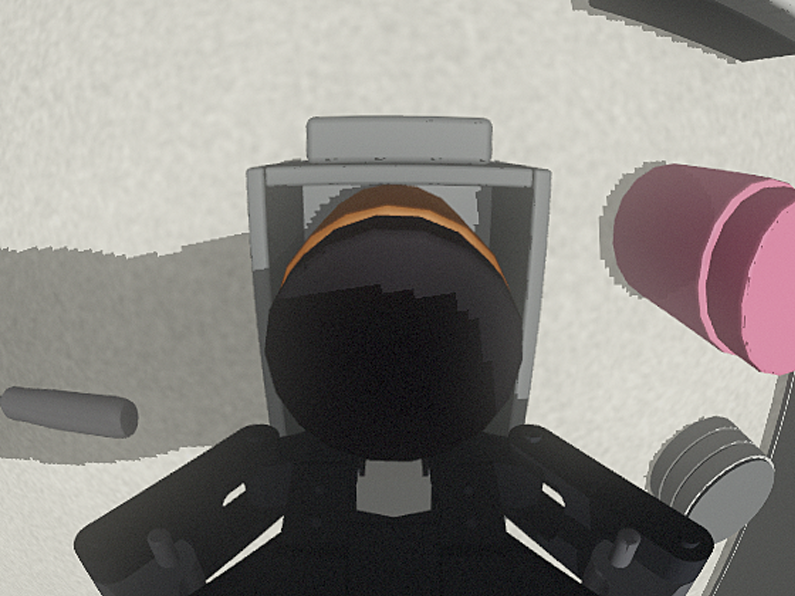

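```bash
cat >> h.py <<'E'
def cr(P):
    e=np.asarray(P)[:2]-[.6014,.0371];c,q=np.cos(-.1563),np.sin(-.1563)
    return np.array([c*e[0]+q*e[1],-q*e[0]+c*e[1]])
def wc(x,y):
    c,q=np.cos(-.1563),np.sin(-.1563); return .6014+c*x-q*y,.0371+q*x+c*y
E
python3 - <<'E'
from h import *
d=np.load("wl.npz");im=d["im"];T=d["T"]
print(cr(watz(T,185/1.42,390/1.42,.005))-[0,.029])
I=im.copy()
for y,col in((.062,(255,0,0)),(.064,(0,255,0)),(.066,(0,0,255))):
  X=wc(0,y)
  for z,rad in((.005,.029),(.083,.027)):
    cv2.polylines(I,[np.round(wproj(T,circ(*X,z,rad))).astype(int)],False,col,1)
cv2.polylines(I,[np.round(wproj(T,rect(.6014,.0371,.055,.066,.188,-.1563))).astype(int)],False,(255,255,0),1)
save("",I,"ov5",(70,340,160,400),3)
E
```

```text
[-0.0017  0.061 ]
```

View pics/ov5.png

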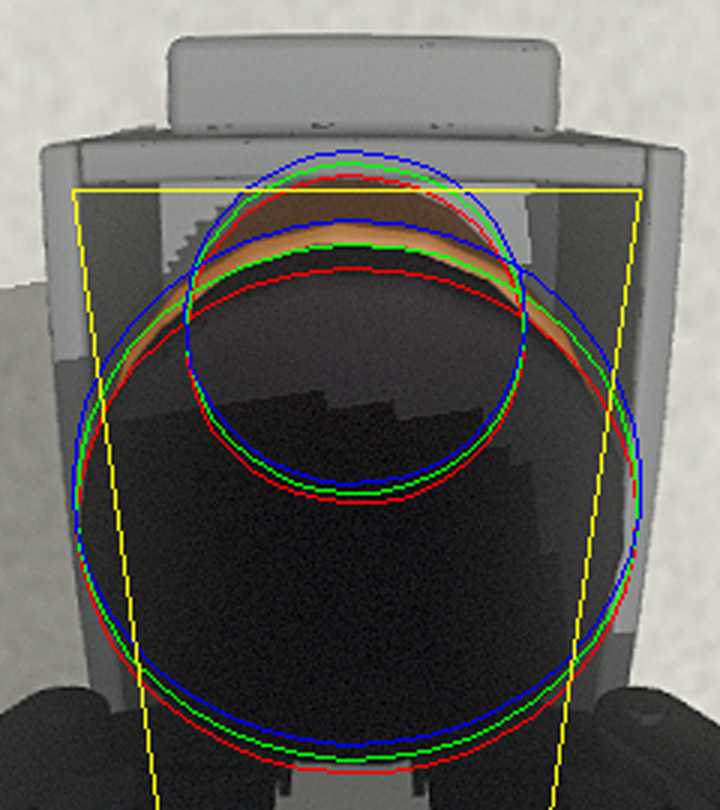

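The jar is upright at crate y ≈ 0.0615, about 3 mm from the wall. I push a touch more.

>>> servo_tool --increments "0 0 0 0.0002 0.001 0 0.2;0 0 0 0.0001 0.001 0 0.2;0 0 0 0 0 0 0.2"

```text
time: 6.35
tcp_pos: [0.6052, 0.0611, 0.0482]
tcp_rot: [-2.388, -2.042, 0.0]
contact_force: [0.2, -1.2, 0.8]
width: 0.0167
```

```bash
python3 -c "from h import *;st()"
```

```text
t 6.35 tcp [0.6052 0.0611 0.0482] crate xy [0.     0.0243] yaw -0.1559 z [-0.0002  0.0001 -1.    ] F [ 0.2064 -1.2025  0.7911] w 0.016741276708541416
```

>>> servo_tool --increments "0 0 0 -0.0008 -0.005 0 0.2;0 0 0 -0.0011 -0.007 0 0.2;0 0 0 -0.0011 -0.007 0 0.2;0 0 0 -0.0008 -0.005 0 0.2;0 0 0 -0.0005 -0.003 0 0.2"

```text
time: 6.85
tcp_pos: [0.6009, 0.0333, 0.0483]
tcp_rot: [2.388, 2.041, 0.0]
contact_force: [0.6, 2.3, 0.4]
width: 0.017
```

>>> servo_tool --increments "0 0 0 -0.0005 -0.003 0 0.2;0 0 0 -0.0005 -0.003 0 0.2;0 0 0 -0.0005 -0.003 0 0.2;0 0 0 -0.0005 -0.003 0 0.2;0 0 0 0 0 0 0.2"

```text
time: 7.35
tcp_pos: [0.599, 0.0217, 0.0483]
tcp_rot: [2.388, 2.041, -0.0]
contact_force: [0.6, 1.9, -0.7]
width: 0.017
```

```bash
python3 look.py w6
```

```text
t 7.35 tcp [0.599  0.0217 0.0483] crate xy [-0.     -0.0156] yaw -0.1562 z [ 0.0001 -0.0002 -1.    ] F [ 0.6135  1.8955 -0.746 ] w 0.017033986879992857
```

View pics/w6.png

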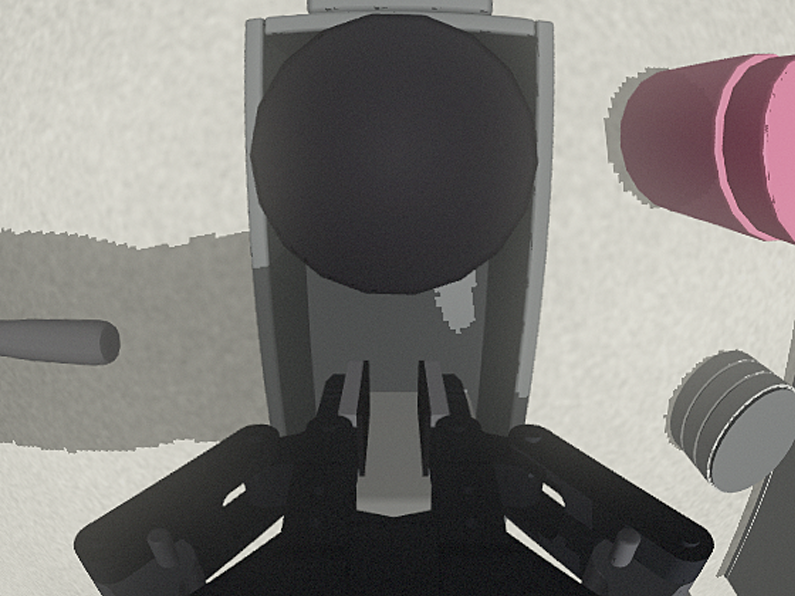

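>>> servo_tool --increments "0 0 0 -0.0004 -0.0025 0 0.2;0 0 0 -0.0004 -0.0025 0 0.2;0 0 0 -0.0003 -0.002 0 0.2;0 0 0 -0.0002 -0.001 0 0.2;0 0 0 0 0 0 0.2"

```text
time: 7.9
tcp_pos: [0.5976, 0.0138, 0.0482]
tcp_rot: [2.388, 2.041, -0.0]
contact_force: [-0.2, 0.3, 0.2]
width: 0.0171
```

Run:
```python
from h import *
st()
I=get_image("scene");save("",I,"s7",(150,270,200,370),4)
for d in spotter.tip_of("square_bottle","scene")[:1]: print(d["p"],cr(atz("scene",*d["point"],.005)))
```

```text
t 7.9 tcp [0.5976 0.0138 0.0482] crate xy [-0.0001 -0.0236] yaw -0.1563 z [-0.0001 -0.0001 -1.    ] F [-0.2473  0.2834  0.25  ] w 0.017087580417351086
0.83 [-0.0029 -0.0648]
```

View pics/s7.png

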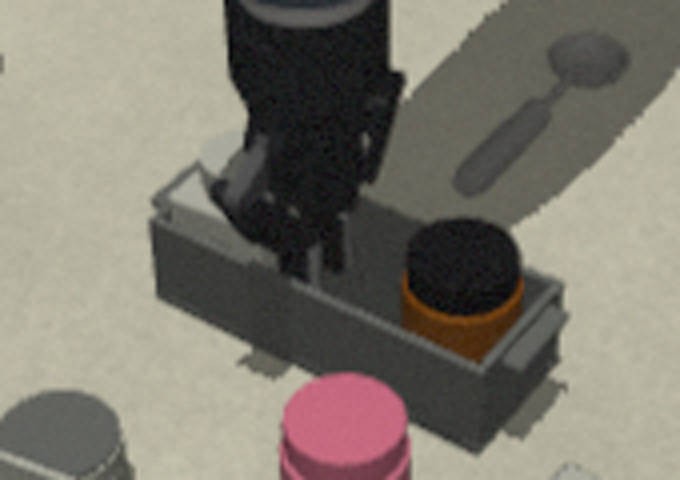

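Both are now slid to their ends and upright. I back off slightly, lift straight up, and check from above.

>>> servo_tool --increments "0 0 0 0.0006 0.004 0 0.2;0 0 0 0.001 0.006 0 0.2;0 0 0 0 0 0.03 0.2;0 0 0 0 0 0.045 0.2;0 0 0 0 0 0.045 0.2"

```text
time: 8.5
tcp_pos: [0.5988, 0.0246, 0.1693]
tcp_rot: [-2.387, -2.041, 0.002]
contact_force: [1.6, 0.1, 0.2]
width: 0.0173
```

>>> servo_tool --increments "0 0 0 0 0 0.045 0.5;0 0 0 0 0 0.045 0.8;0 0 0 0 0 0.04 1;0 0 0 0 0 0 1;0 0 0 0 0 0 1"

```text
time: 9.0
tcp_pos: [0.5995, 0.0244, 0.299]
tcp_rot: [2.386, 2.041, 0.002]
contact_force: [0.8, 0.4, -1.0]
width: 0.0853
```

```bash
python3 look.py w8
python3 - <<'E'
from h import *
d=np.load("wl.npz");I=d["im"].copy();T=d["T"]
for pts,col in((rect(.6014,.0371,.055,.066,.188,-.1563),(255,0,0)),(circ(*wc(0,.0635),.083,.027),(0,255,0)),(circ(*wc(0,-.0636),.085,.021),(0,0,255)),(rect(*wc(0,-.0636),.067,.058,.058,-.1563),(0,0,255))):
    cv2.polylines(I,[np.round(wproj(T,pts)).astype(int)],False,col,1)
save("",I,"ov8",(60,330,180,380),2.2)
E
```

```text
t 9.0 tcp [0.5995 0.0244 0.299 ] crate xy [ 0.0001 -0.0129] yaw -0.1557 z [ 0.002  -0.0004 -1.    ] F [ 0.8062  0.3921 -0.9855] w 0.08530935161115455
```

View pics/ov8.png

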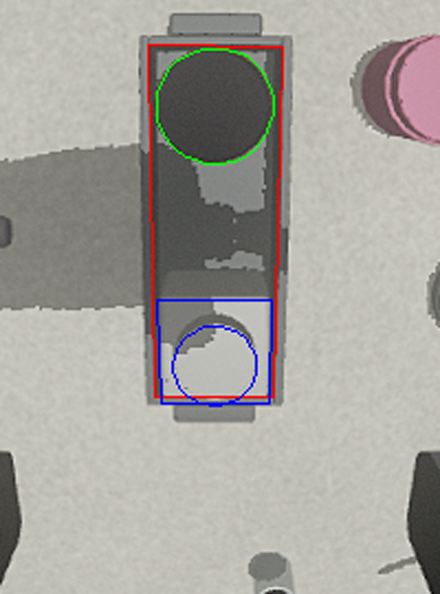

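The overlay matches: the gap is about 69 mm, centred on the crate (y from -0.0346 to +0.0345). Next is the bottle.

>>> servo_tool --increments "0 0 0 -0.014 -0.045 0 1;0 0 0 -0.014 -0.045 0 1;0 0 0 -0.014 -0.045 0 1;0 0 0 -0.014 -0.045 0 1;0 0 0 -0.014 -0.045 0 1"

```text
time: 9.55
tcp_pos: [0.5281, -0.2022, 0.2966]
tcp_rot: [-2.385, -2.04, 0.002]
contact_force: [1.3, -0.0, 0.3]
width: 0.0852
```

>>> servo_tool --increments "0 0 0 -0.014 -0.045 0 1;0 0 0 -0.014 -0.045 0 1;0 0 0 0 0 0 1;0 0 0 0 0 0 1;0 0 0 0 0 0 1"

```text
time: 10.05
tcp_pos: [0.5013, -0.2902, 0.2973]
tcp_rot: [-2.386, -2.041, 0.0]
contact_force: [-0.2, 0.8, -0.1]
width: 0.0858
```

```bash
python3 look.py w9
python3 - <<'E'
from h import *
d=np.load("wl.npz");I=d["im"].copy();T=d["T"]
for pts,col in((circ(.499,-.292,.134,.018),(0,255,0)),(circ(.499,-.292,.0,.03),(0,0,255))):
    cv2.polylines(I,[np.round(wproj(T,pts)).astype(int)],False,col,1)
save("",I,"ov9",(60,330,150,400),2.2)
E
```

```text
t 10.05 tcp [ 0.5013 -0.2902  0.2973] crate xy [-0.0479 -0.3389] yaw -0.1556 z [-0.0012  0.0013 -1.    ] F [-0.1532  0.7739 -0.0693] w 0.08580510103532749
```

View pics/ov9.png

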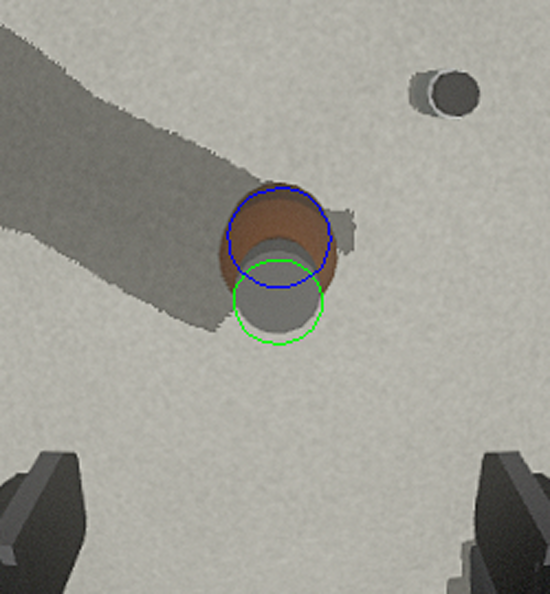

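The cap sits a few mm towards +y of my first estimate (cap centre at crop (278,291) against the overlay's (278,302)). I refine it.

Run:
```python
from h import *
d=np.load("wl.npz");I=d["im"].copy();T=d["T"]
P=watz(T,60+291/2.2-.3,150+278/2.2-.3,.134);print("cap",P)
B=P[:2]
S={n:get_image(n) for n in("scene","top")}
outs=[]
W=cv2.resize(I,None,fx=4,fy=4,interpolation=cv2.INTER_CUBIC)
for y,col in((B[1],(0,255,0)),(-.292,(255,0,0))):
  for z,rad in((.134,.018),(.068,.03),(0,.03)):
    cv2.polylines(W,[np.round(wproj(T,circ(B[0],y,z,rad))*4+1.5).astype(int)],False,col,1)
    for n in S:
      if S[n].shape[0]==420:S[n]=cv2.resize(S[n],None,fx=5,fy=5,interpolation=cv2.INTER_CUBIC)
      cv2.polylines(S[n],[np.round(proj(n,circ(B[0],y,z,rad))*5+2).astype(int)],False,col,1)
a=W[130*4:222*4,235*4:310*4];b=S["scene"][110*5:180*5,165*5:205*5]
H=400;o=[cv2.resize(x,(int(x.shape[1]*H/x.shape[0]),H)) for x in(a,b,S["top"][205*5:250*5,370*5:425*5])]
save("",np.hstack([x[:,:] for x in o])[:,:800*2],"ov10",None,.8)
print(np.hstack(o).shape)
```

```text
cap [ 0.4999 -0.2873  0.134 ]
(400, 1042, 3)
```

View pics/ov10.png

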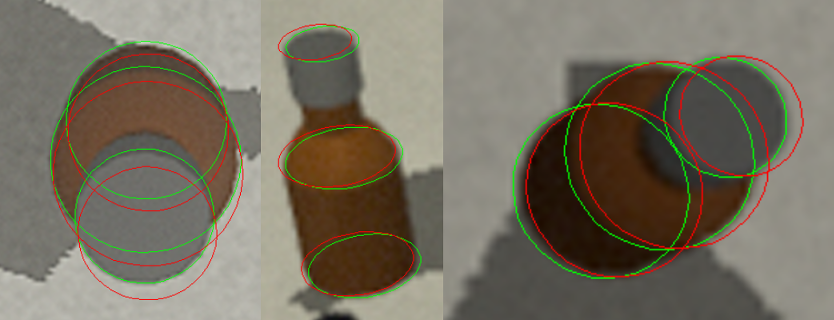

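>>> servo_tool --increments "0 0 0 -0.0013 0.0022 -0.02 1;0 0 0 0 0 -0.04 1;0 0 0 0 0 -0.04 1;0 0 0 0 0 -0.03 1;0 0 0 0 0 0 1"

```text
time: 10.7
tcp_pos: [0.4988, -0.2866, 0.1647]
tcp_rot: [-2.381, -2.039, 0.002]
contact_force: [-0.0, 0.2, 1.0]
width: 0.0853
```

>>> servo_tool --increments "0 0 0 0 0 0 1;0 0 0 0 0 0 1"

```text
time: 10.9
tcp_pos: [0.501, -0.289, 0.1703]
tcp_rot: [2.385, 2.04, 0.001]
contact_force: [-0.9, -0.4, 1.0]
width: 0.0852
```

```bash
python3 look.py w11;python3 - <<'E'
from h import *
I=get_image("scene");save("",I,"s11",(60,200,130,250),4)
E
```

```text
t 10.9 tcp [ 0.501  -0.289   0.1703] crate xy [-0.0485 -0.3377] yaw -0.1553 z [ 0.0024 -0.0019 -1.    ] F [-0.854  -0.4182  0.955 ] w 0.08522932489792862
```

View pics/w11.png

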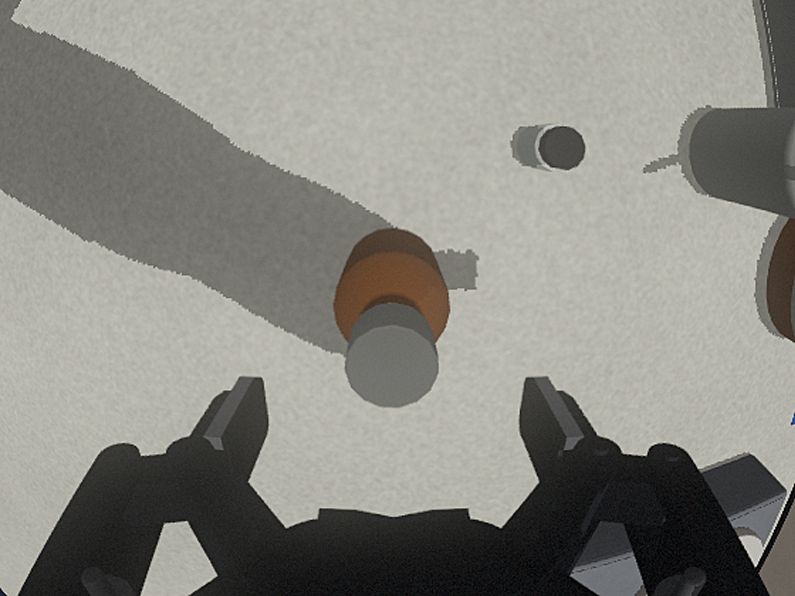

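View pics/s11.png

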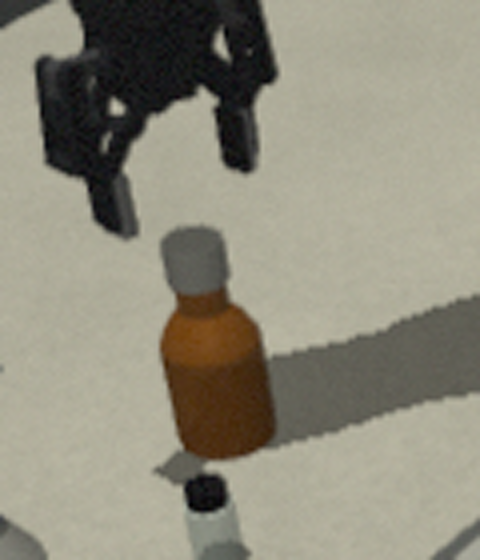

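Run:
```python
from h import *
d=np.load("wl.npz");T=d["T"]
print(watz(T,366/1.42,391/1.42,.134));st()
```

```text
[ 0.4998 -0.2872  0.134 ]
t 11.0 tcp [ 0.5008 -0.2891  0.1702] crate xy [-0.0486 -0.3379] yaw -0.1557 z [ 0.0024 -0.0019 -1.    ] F [-0.2455 -0.2014  1.2119] w 0.08543830486624583
```

>>> servo_tool --increments "0.0019 0.0024 0 -0.001 0.0018 -0.01 1;0 0 0 0 0 -0.012 1;0 0 0 0 0 -0.012 1;0 0 0 0 0 -0.011 1;0 0 0 0 0 0 1"

```text
time: 11.5
tcp_pos: [0.4982, -0.2864, 0.1211]
tcp_rot: [-2.383, -2.037, 0.002]
contact_force: [-0.7, -0.2, -0.6]
width: 0.0858
```

>>> servo_tool --increments "0 0 0 0 0 0 1;0 0 0 0 0 0 1"

```text
time: 11.7
tcp_pos: [0.4992, -0.2872, 0.1236]
tcp_rot: [-2.386, -2.04, 0.001]
contact_force: [0.5, -0.8, -0.4]
width: 0.0854
```

```bash
python3 look.py w12
```

```text
t 11.7 tcp [ 0.4992 -0.2872  0.1236] crate xy [-0.0505 -0.3362] yaw -0.1561 z [-0.0019  0.0015 -1.    ] F [ 0.4965 -0.8156 -0.4319] w 0.08538386332550803
```

View pics/w12.png

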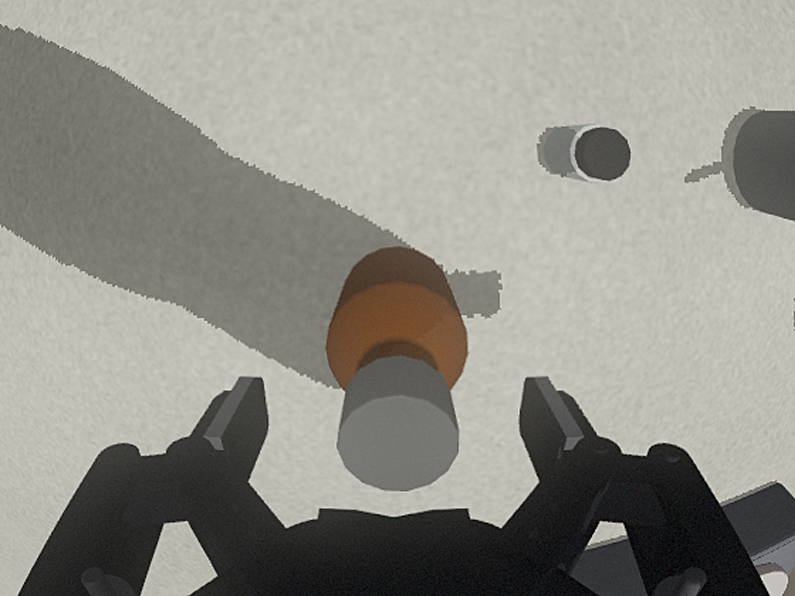

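The cap, at (398,440), is centred between the open jaws. Closing on it.

>>> servo_tool --increments "0 0 0 0 0 0 0.5;0 0 0 0 0 0 0.2;0 0 0 0 0 0 0.2;0 0 0 0 0 0 0.2;0 0 0 0 0 0 0.2"

```text
time: 12.25
tcp_pos: [0.4993, -0.2871, 0.1236]
tcp_rot: [-2.386, -2.04, 0.0]
contact_force: [1.2, 0.2, 1.6]
width: 0.0347
```

>>> servo_tool --increments "0 0 0 0 0 0.005 0.2;0 0 0 0 0 0.01 0.2;0 0 0 0 0 0.01 0.2;0 0 0 0 0 0 0.2;0 0 0 0 0 0 0.2"

```text
time: 12.75
tcp_pos: [0.4991, -0.2871, 0.1487]
tcp_rot: [-2.386, -2.04, 0.001]
contact_force: [-0.4, -0.7, -2.4]
width: 0.0346
```

```bash
python3 look.py w13;python3 - <<'E'
from h import *
I=get_image("scene");save("",I,"s13",(60,200,130,250),4)
E
```

```text
t 12.75 tcp [ 0.4991 -0.2871  0.1487] crate xy [-0.0506 -0.3361] yaw -0.156 z [-0.0017  0.0014 -1.    ] F [-0.3643 -0.737  -2.4332] w 0.03457874065494783
```

View pics/w13.png

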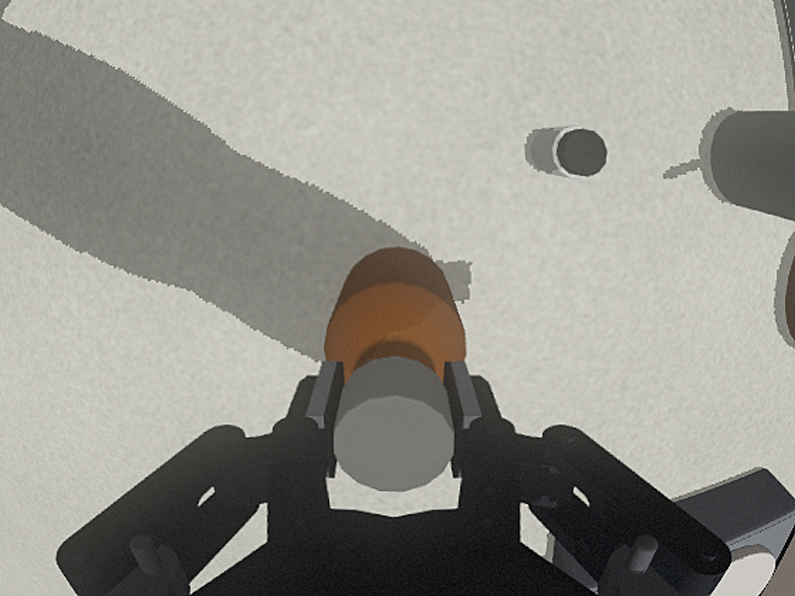

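View pics/s13.png

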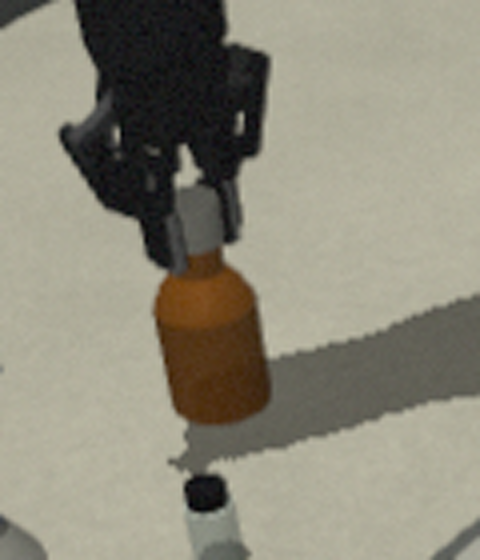

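The bottle is held upright (width 34.6 mm, weight 2.4 N). Next: the offset of its axis from the TCP.

Run:
```python
from h import *
d=np.load("wl.npz");T=d["T"];s=r.read_state()
z=s["tcp_pos"][2]-.1236
print("ctr",cr(watz(T,444/1.42,394/1.42,z+.134))-cr(s["tcp_pos"]))
I=d["im"].copy()
for off,col in((0,(255,0,0)),(.002,(0,255,0)),(-.002,(0,0,255))):
  X=wc(*(cr(s["tcp_pos"])+[0,off]))
  for zz,rad in((.134,.018),(.068,.03),(0,.03)):
    cv2.polylines(I,[np.round(wproj(T,circ(*X,z+zz,rad))).astype(int)],False,col,1)
save("",I,"ov13",(160,370,200,360),3)
```

```text
ctr [-0.0001 -0.0003]
```

View pics/ov13.png

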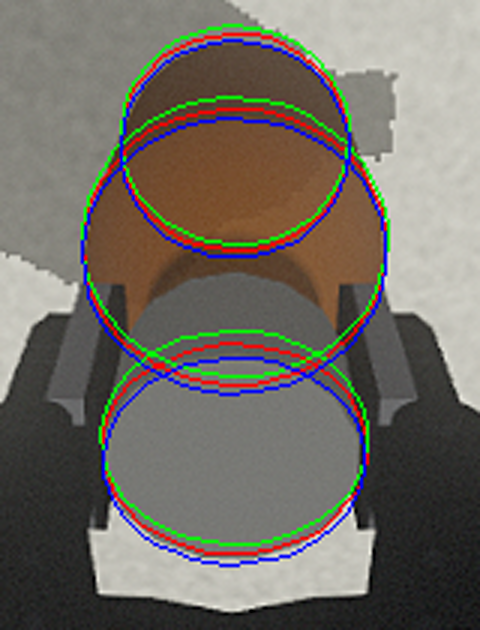

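>>> servo_tool --increments "0 0 0 0 0 0.02 0.2;0 0 0 0 0 0.035 0.2;0 0 0 0 0 0.035 0.2;0 0 0 0.005 0.02 0.02 0.2;0 0 0 0.01 0.035 0 0.2"

```text
time: 13.35
tcp_pos: [0.5146, -0.2335, 0.2609]
tcp_rot: [2.39, 2.037, 0.001]
contact_force: [1.5, 0.1, -2.5]
width: 0.0346
```

>>> servo_tool --increments "0 0 0 0.014 0.044 0 0.2;0 0 0 0.014 0.044 0 0.2;0 0 0 0.014 0.044 0 0.2;0 0 0 0.014 0.044 0 0.2;0 0 0 0.014 0.044 0 0.2"

```text
time: 13.85
tcp_pos: [0.5841, -0.0101, 0.2579]
tcp_rot: [-2.385, -2.039, 0.001]
contact_force: [-0.3, -1.2, -2.5]
width: 0.0344
```

>>> servo_tool --increments "0 0 0 0.01 0.03 0 0.2;0 0 0 0.005 0.015 0 0.2;0 0 0 0 0 0 0.2;0 0 0 0 0 0 0.2;0 0 0 0 0 0 0.2"

```text
time: 14.35
tcp_pos: [0.5988, 0.0318, 0.2582]
tcp_rot: [-2.387, -2.038, 0.002]
contact_force: [0.1, 0.7, -2.5]
width: 0.0346
```

```bash
python3 -c "from h import *;st();print(wc(0,.0005))"
```

```text
t 14.35 tcp [0.5988 0.0318 0.2582] crate xy [-0.0018 -0.0056] yaw -0.1573 z [-0.0027  0.0016 -1.    ] F [ 0.0666  0.6609 -2.4861] w 0.03462432465370777
(np.float64(0.6014778321917341), np.float64(0.037593905000916035))
```

>>> servo_tool --increments "-0.0016 -0.0027 0.001 0.0027 0.0058 0 0.2;0 0 0 0 0 -0.015 0.2;0 0 0 0 0 -0.015 0.2;0 0 0 0 0 0 0.2;0 0 0 0 0 0 0.2"

```text
time: 14.85
tcp_pos: [0.6017, 0.0384, 0.2286]
tcp_rot: [2.388, 2.042, 0.001]
contact_force: [-0.4, 0.2, -1.9]
width: 0.0345
```

>>> servo_tool --increments "0 0 0 0 0 0 0.2;0 0 0 0 0 0 0.2"

```text
time: 15.05
tcp_pos: [0.602, 0.0387, 0.2292]
tcp_rot: [2.386, 2.042, 0.002]
contact_force: [0.5, 0.1, -2.6]
width: 0.0345
```

```bash
python3 look.py w14;python3 - <<'E'
from h import *
I=get_image("scene");save("",I,"s14",(130,270,200,370),4)
E
```

```text
t 15.05 tcp [0.602  0.0387 0.2292] crate xy [0.0003 0.0017] yaw -0.1553 z [ 0.0017  0.0001 -1.    ] F [ 0.5489  0.0649 -2.6199] w 0.03446152385829907
```

View pics/w14.png

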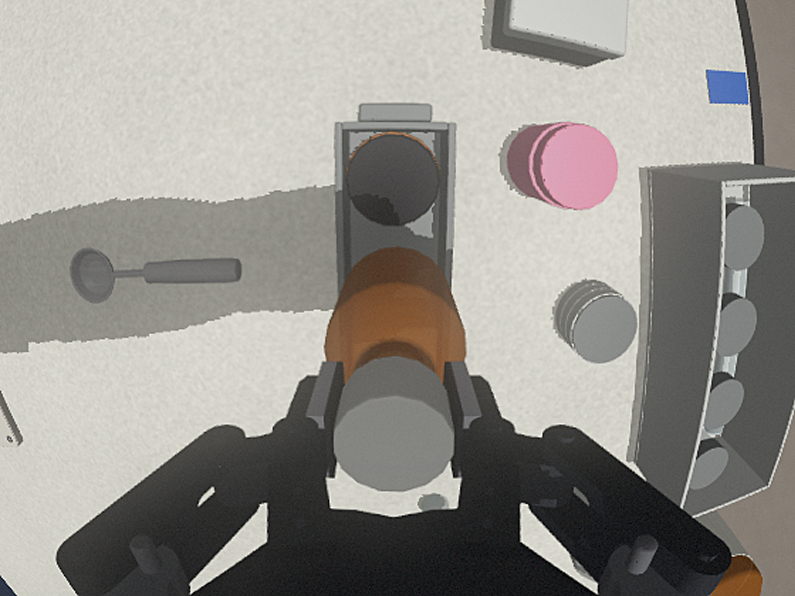

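View pics/s14.png

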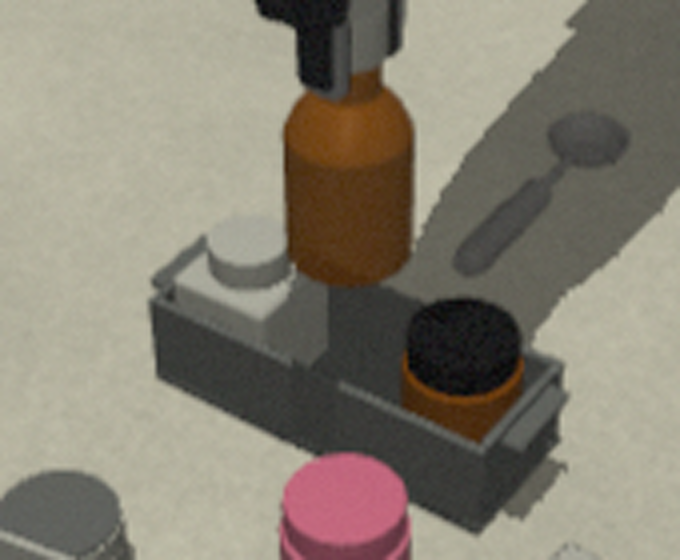

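Well aligned above the gap. I descend in stages, watching lateral and vertical force.

>>> servo_tool --increments "0 0.0017 0 -0.0004 -0.0011 0 0.2;0 0 0 0 0 -0.015 0.2;0 0 0 0 0 -0.015 0.2;0 0 0 0 0 -0.01 0.2;0 0 0 0 0 0 0.2"

```text
time: 15.65
tcp_pos: [0.6007, 0.0377, 0.187]
tcp_rot: [-2.385, -2.041, 0.004]
contact_force: [-0.1, 0.0, -2.6]
width: 0.0345
```

```bash
python3 look.py w15;python3 - <<'E'
from h import *
I=get_image("scene");save("",I,"s15",(130,270,200,370),4)
d=np.load("wl.npz");I=d["im"].copy();T=d["T"];s=r.read_state();z=s["tcp_pos"][2]-.1236
for pts,col in((rect(.6014,.0371,.055,.066,.188,-.1563),(255,0,0)),(rect(.6014,.0371,.055,.076,.198,-.1563),(255,0,0)),(circ(*wc(0,.0635),.083,.027),(0,255,0)),(circ(*s["tcp_pos"][:2],z,.03),(0,0,255)),(circ(*s["tcp_pos"][:2],z+.068,.03),(0,0,255))):
    cv2.polylines(I,[np.round(wproj(T,pts)).astype(int)],False,col,1)
save("",I,"ov15",(70,350,190,370),2.1)
E
```

```text
t 15.65 tcp [0.6007 0.0377 0.187 ] crate xy [-0.0008  0.0005] yaw -0.1551 z [-0.0038  0.0004 -1.    ] F [-0.0841  0.0406 -2.6495] w 0.03450826056376613
```

View pics/ov15.png

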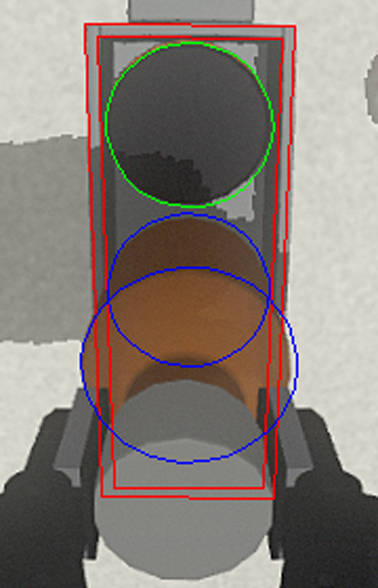

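View pics/s15.png

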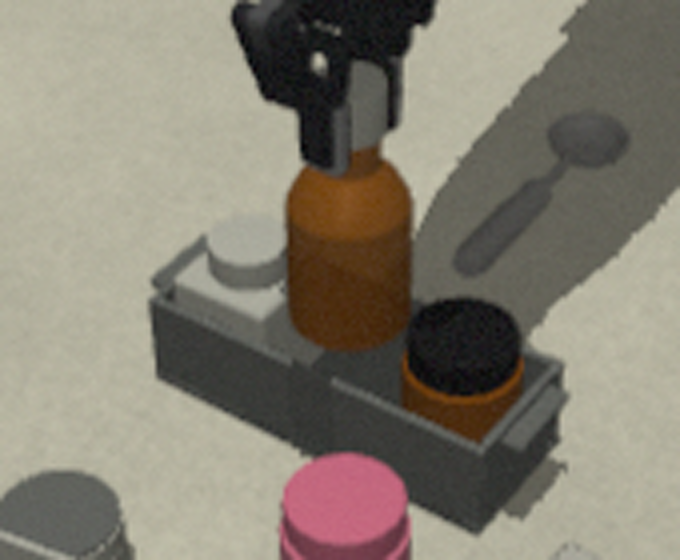

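>>> servo_tool --increments "0 0 0 0 0 0 0.2;0 0 0 0 0 0 0.2;0 0 0 0 0 0 0.2"

```text
time: 16.05
tcp_pos: [0.6015, 0.0377, 0.1888]
tcp_rot: [-2.386, -2.042, 0.0]
contact_force: [-0.1, -0.0, -2.1]
width: 0.0347
```

```bash
python3 look.py w16;python3 - <<'E'
from h import *
d=np.load("wl.npz");I=d["im"].copy();T=d["T"];s=r.read_state();z=s["tcp_pos"][2]-.1236
for pts,col in((rect(.6014,.0371,.055,.066,.188,-.1563),(255,0,0)),(circ(*s["tcp_pos"][:2],z,.03),(0,0,255)),(circ(*s["tcp_pos"][:2],z+.068,.03),(0,0,255)),(circ(*s["tcp_pos"][:2],z+.134,.018),(0,0,255))):
    cv2.polylines(I,[np.round(wproj(T,pts)).astype(int)],False,col,1)
save("",I,"ov16",(160,360,200,360),3.6)
E
```

```text
t 16.05 tcp [0.6015 0.0377 0.1888] crate xy [-0.      0.0006] yaw -0.155 z [-0.0005  0.0002 -1.    ] F [-0.1151 -0.0475 -2.0758] w 0.03473239598439747
```

View pics/ov16.png

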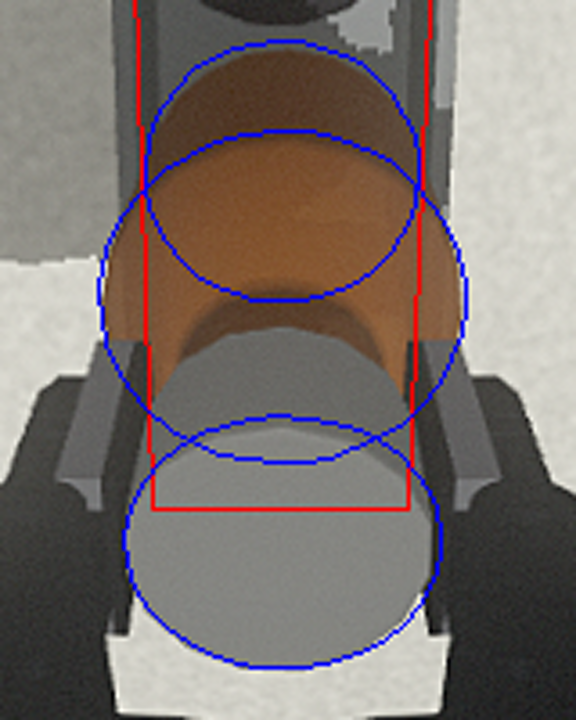

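Settled: tool at crate (0.0, 0.6) mm, bottle matching the overlay within about 1 mm. Going in.

>>> servo_tool --increments "0 0 0 0 0 -0.006 0.2;0 0 0 0 0 -0.006 0.2;0 0 0 0 0 -0.006 0.2;0 0 0 0 0 -0.006 0.2;0 0 0 0 0 0 0.2"

```text
time: 16.6
tcp_pos: [0.6008, 0.0378, 0.163]
tcp_rot: [-2.385, -2.041, 0.003]
contact_force: [0.1, 0.3, -2.5]
width: 0.0348
```

```bash
python3 -c "from h import *;st()"
```

```text
t 16.6 tcp [0.6008 0.0378 0.163 ] crate xy [-0.0007  0.0006] yaw -0.155 z [-0.0033  0.0004 -1.    ] F [ 0.1388  0.3369 -2.4609] w 0.03477767579916683
```

>>> servo_tool --increments "0 0 0 0 0 -0.005 0.2;0 0 0 0 0 -0.005 0.2;0 0 0 0 0 -0.005 0.2;0 0 0 0 0 -0.005 0.2;0 0 0 0 0 -0.005 0.2"

```text
time: 17.1
tcp_pos: [0.6013, 0.0377, 0.1388]
tcp_rot: [-2.386, -2.042, 0.001]
contact_force: [-0.4, 0.2, -2.9]
width: 0.0348
```

>>> servo_tool --increments "0 0 0 0 0 0 0.2;0 0 0 0 0 0 0.2;0 0 0 0 0 -0.003 0.2;0 0 0 0 0 0 0.2"

```text
time: 17.5
tcp_pos: [0.6012, 0.0377, 0.1361]
tcp_rot: [-2.386, -2.042, 0.001]
contact_force: [0.4, 1.3, -2.1]
width: 0.0343
```

```bash
python3 -c "from h import *;st()"
```

```text
t 17.5 tcp [0.6012 0.0377 0.1361] crate xy [-0.0003  0.0006] yaw -0.155 z [-0.0014  0.0003 -1.    ] F [ 0.3974  1.2993 -2.0752] w 0.03426749439960639
```

>>> servo_tool --increments "0 -0.001 0 0 0 -0.003 0.2;0 0 0 0 0 -0.002 0.2;0 0 0 0 0 -0.001 0.2;0 0 0 0 0 0 0.2"

```text
time: 17.9
tcp_pos: [0.6012, 0.0377, 0.1301]
tcp_rot: [-2.386, -2.042, 0.0]
contact_force: [-0.2, -0.5, -2.9]
width: 0.0345
```

>>> servo_tool --increments "0 0 0 0 0 -0.001 0.2;0 0 0 0 0 0 0.2"

```text
time: 18.1
tcp_pos: [0.6013, 0.0377, 0.1292]
tcp_rot: [-2.386, -2.042, 0.0]
contact_force: [-0.2, -0.5, -2.7]
width: 0.0345
```

```bash
python3 -c "from h import *;st()"
```

```text
t 18.1 tcp [0.6013 0.0377 0.1292] crate xy [-0.0002  0.0006] yaw -0.155 z [-0.0004  0.0003 -1.    ] F [-0.188  -0.5263 -2.7492] w 0.034530173031877255
```

>>> servo_tool --increments "0 0 0 0 0 -0.0007 0.2;0 0 0 0 0 0 0.2"

```text
time: 18.3
tcp_pos: [0.6014, 0.0377, 0.1287]
tcp_rot: [-2.387, -2.043, -0.0]
contact_force: [0.2, -0.1, -1.1]
width: 0.0347
```

>>> servo_tool --increments "0 0 0 0 0 -0.0005 0.2;0 0 0 0 0 0 0.2"

```text
time: 18.5
tcp_pos: [0.6015, 0.0377, 0.1287]
tcp_rot: [2.386, 2.043, 0.001]
contact_force: [-0.4, 0.1, 4.2]
width: 0.0348
```

The force reversed (-2.7 to +4.2 N) at TCP z = 0.1287, where the bottle should meet the crate floor. Releasing.

>>> servo_tool --increments "0 0 0 0 0 0 0.5;0 0 0 0 0 0 0.6;0 0 0 0 0 0 0.8;0 0 0 0 0 0 1;0 0 0 0 0 0 1"

```text
time: 19.0
tcp_pos: [0.6013, 0.0377, 0.128]
tcp_rot: [-2.386, -2.042, 0.0]
contact_force: [0.2, -0.3, 0.2]
width: 0.0854
```

>>> servo_tool --increments "0 0 0 0 0 0.015 1;0 0 0 0 0 0.03 1;0 0 0 0 0 0.04 1;0 0 0 0 0 0.04 1;0 0 0 0 0 0.04 1"

```text
time: 19.5
tcp_pos: [0.601, 0.0377, 0.2947]
tcp_rot: [-2.387, -2.043, -0.0]
contact_force: [0.8, 0.4, 0.2]
width: 0.0855
```

>>> servo_tool --increments "0 0 0 -0.03 0 0.02 1;0 0 0 -0.04 0 0 1;0 0 0 -0.04 0 0 1;0 0 0 0 0 0 1;0 0 0 0 0 0 1"

```text
time: 20.0
tcp_pos: [0.4909, 0.0378, 0.3139]
tcp_rot: [2.386, 2.042, 0.002]
contact_force: [1.3, -1.1, -0.4]
width: 0.0857
```

```bash
python3 look.py w20;python3 - <<'E'
from h import *
I=get_image("scene");save("",I,"s20",None,1.4);save("",I,"s20c",(130,270,200,370),4)
E
```

```text
t 20.0 tcp [0.4909 0.0378 0.3139] crate xy [-0.1093 -0.0166] yaw -0.1551 z [ 0.0015  0.0001 -1.    ] F [ 1.2846 -1.0531 -0.3624] w 0.08571349389599545
```

View pics/w20.png

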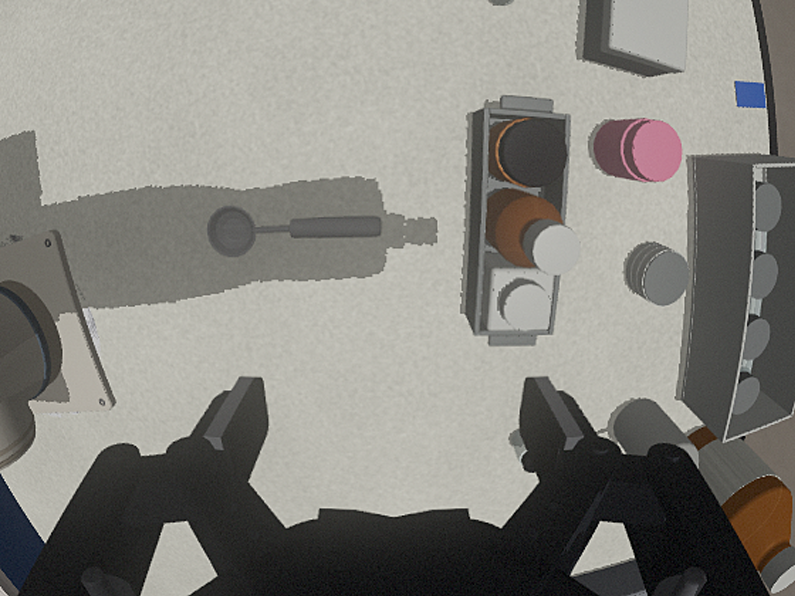

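View pics/s20.png

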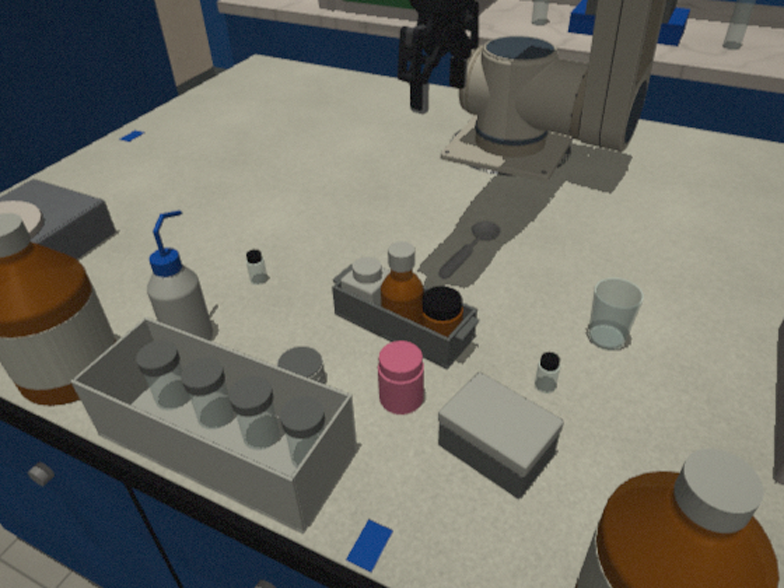

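View pics/s20c.png

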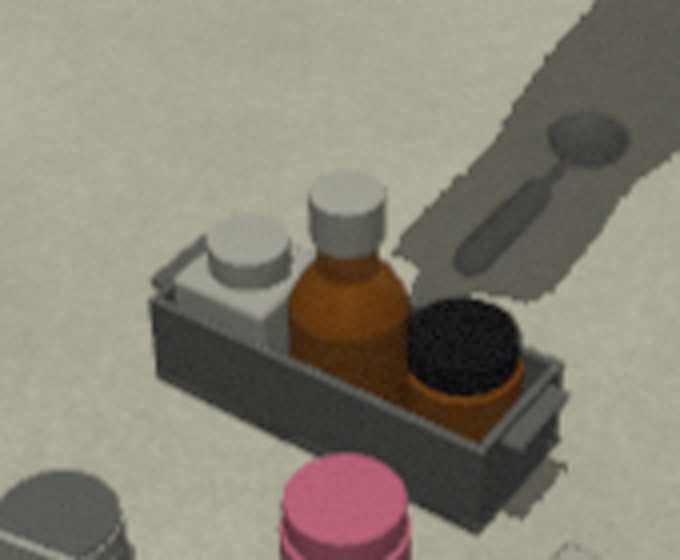

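The bottle stands between the two containers (scene (402,285)), and the bystanders look unmoved. A last check that it sits upright on the floor, then I hand in.

Run:
```python
from h import *
X=(.6015,.0375)
o=[]
for n,c in(("scene",(130,270,200,370)),("top",(170,240,195,315))):
    I=cv2.resize(get_image(n),None,fx=4,fy=4,interpolation=cv2.INTER_CUBIC)
    for z,rad in((.139,.018),(.073,.03)): cv2.polylines(I,[np.round(proj(n,circ(*X,z,rad))*4+1.5).astype(int)],False,(0,255,0),1)
    a=I[c[0]*4:c[1]*4,c[2]*4:c[3]*4];o.append(cv2.resize(a,(390,int(a.shape[0]*390/a.shape[1])))[:220 if n=="top" else 330])
H=max(x.shape[0] for x in o);o=[cv2.copyMakeBorder(x,0,H-x.shape[0],0,0,cv2.BORDER_CONSTANT) for x in o]
save("",np.hstack(o),"fin")
```

```text
(no output)
```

View pics/fin.png

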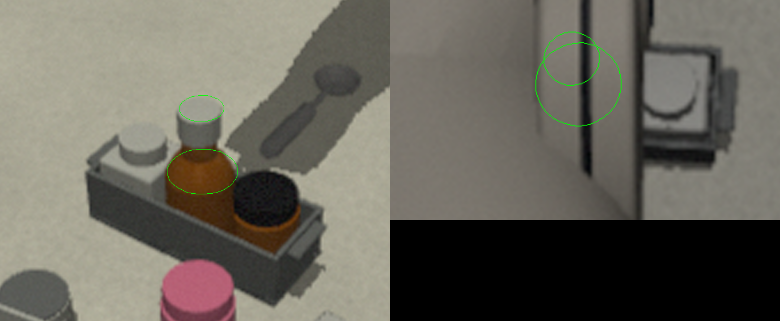

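The bottle's cap and shoulder match the overlay for standing upright on the crate floor (scene view; the arm blocks the top view).

```bash
python3 -c "
from h import *
print(workorder.close_job());st()"
```

```text
the job is handed in; nothing more can be done
None
the job is handed in; nothing more can be done
```

The amber bottle is packed: it stands upright on the crate floor between the jar and the square bottle, and I handed the job in at about 20 s.

- **Sliding:** I pushed the jar, then the square bottle, along the floor with the fingertips low. Each ended about 1–2 mm short of its end wall. Pushing forces read about 2–3 N, and both stayed upright. That left a gap of about 69 mm, centred in the crate.
- **Packing:** I gripped the bottle by its cap, lowered it into the gap and let go only after the force reading showed it resting on the floor (-2.7 N to +4.2 N).
- **Last checks:** In the scene view the bottle's cap and shoulder match the outline expected for upright on the floor. The wrist view shows the three containers in a row. The bystanders looked unmoved by eye; I did not measure them.
- **What disagreed or was missing:** My first position for the bottle was about 4 mm off and I corrected it before gripping. The arm blocked the top camera, so it could not confirm the final placement. After some moves the arm was still settling when it was read, so I waited and corrected before descending.

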